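Slide a test tile off the stack and set it up on the viewing box

TASK

Slide the top test tile sideways off the stack onto the ledge of its stand, without lifting it off the stack and leaving the two tiles below where they are, and let go of it there. Then take it again by its two short ends and set it down, not dropped, flat between the two rails of the viewing box with its ends level with the rail ends; when it lies there released, flip the red toggle switch right over to its far side. Leave the dropper bottle, the vial and the petri dish where they stand.

Things in the scene. Friction and masses are not known exactly. Their poses are not given: they have to be found in the camera images.
- stand: Fixed blue stand, 84 x 212 mm in x, y; z up, origin at the centre of its underside on the worktop; turned up to 0.3 rad. Tiles lie at x=0, y=-65 mm on its 6 mm base. A backstop, 70 mm wide, 66 mm high, stands 2 mm behind them (face at y=-99 mm): no finger fits there. Grey ledge from y=-29 to +105 mm, 80 mm wide, top at 28 mm. The top tile slides off along +y; its long sides (-x, +x) are open.
- ledge (a point): Point on the ledge top (stand frame 0, +40, 28 mm), 105 mm along +y from the stack's middle. The ledge is 2 mm below the top tile's underside at the start. With the tile's middle here, 39 mm are free between tile and stack and 33 mm of ledge beyond: room for a finger at either end.
- tile_top: Loose white test tile, the top one of three alike, 48 mm (own x) x 64 mm (own y) x 12 mm (z), with six shallow wells in its top and a thin grey line round its foot; about 70 g. Origin at the centre of its underside, which is 30 mm above the worktop at the start. In the stack its y lies along the stand's y to within 0.02 rad.
- tile_mid: The second tile, same size, loose, underside 18 mm and top 30 mm above the worktop. Must stay where it is.
- tile_low: The lowest tile, same size, loose, underside 6 mm above the worktop. Must stay where it is.
- viewing_box: Fixed grey viewing box, 124 x 154 mm in x, y, top at 30 mm; z up, origin at the centre of its underside on the worktop; turned up to 0.35 rad. On a yellow panel two black rails run along its x, 64 mm long, 7 mm thick, tops at 46 mm, inner faces 56 mm apart: no finger fits beside a tile's long side, but both ends are open. The switch is on its +y side.
- nest (a point): Centre of the nest on the panel between the rails (viewing box frame 0, -27, 30 mm); the point's axes are those of the box. The tile belongs here with its 64 mm length (own y, either way round) along the box's x.
- switch (a joint): Toggle lever angle: 0 = leaning to the box's -x (off), 1.0 rad = leaning to +x (on, the stop); starts at 0 to 0.15, stays where left, takes about 1.5 N at the tip. Pivot at box frame (0, 52, 41) mm, axis along the box's y; lever 8 mm thick, 42 mm from pivot to ball centre; housing top 40 mm, pivot barrel up to 47 mm above the worktop.
- switch_tip (a point): Centre of the red ball (8 mm radius) at the end of the switch lever; 78 mm above the worktop at either end of its travel, 83 mm at the middle.
- dropper_1: Bystander: small white dropper bottle with a black cap, 27 mm wide, 70 mm high, origin at the centre of its underside.
- vial_amber: Bystander: amber vial with a white cap, 34 mm wide, 62 mm high, origin at the centre of its underside.
- petri_2: Bystander: flat clear petri dish, 63 mm wide, 15 mm high, origin at the centre of its underside.

How it is judged (in metres and radians):
On the way, in this order (a step that is already met when the one before it is completed fails the run):
1. the top tile lies flat on the ledge, wholly past the stack, let go (x of tile_top in the frame of stand between -0.03 and 0.03 m and y of tile_top in the frame of stand between 0.003 and 0.09 m and z of tile_top in the frame of stand between 0.025 and 0.0295 m and angle between tile_top's own z axis and vertical below 0.06 rad and contact force between the fingers and tile_top below 0.05 N and linear speed of tile_top below 0.03 m/s), for 0.2 s.
2. the tile lies flat between the rails, ends level with theirs, let go (x of tile_top in the frame of nest between -0.008 and 0.008 m and y of tile_top in the frame of nest between -0.007 and 0.007 m and z of tile_top in the frame of nest between -0.003 and 0.003 m and angle between tile_top's own z axis and vertical below 0.06 rad and angle between the y axis of tile_top and the x axis of viewing_box, either way round below 0.15 rad and contact force between the fingers and tile_top below 0.05 N and linear speed of tile_top below 0.03 m/s), for 0.2 s.
3. the switch is flipped over (value of joint switch above 0.85 rad), for 0.1 s.
At the end, for the whole second after the job is handed in: Tile flat, at rest, released between the rails: middle within 8 mm of the nest along and 7 mm across them, length along the rails within 0.15 rad; switch above 0.85 rad; lower tiles within 6 mm, bystanders within 15 mm of where they began, these upright (all of step 2 and value of joint switch above 0.85 rad and distance of each of tile_mid, tile_low from where it was at the start of the episode below 0.006 m and distance of each of dropper_1, vial_amber, petri_2 from where it was at the start of the episode below 0.015 m and angle between each of dropper_1, vial_amber, petri_2's own z axis and vertical below 0.15 rad); the robot touches nothing.
It fails at once if the top tile is lifted more than 6 mm while still over the stack (carrying it across later, above the backstop, is fine) (x of tile_top in the frame of stand between -0.04 and 0.04 m and y of tile_top in the frame of stand between -0.1 and -0.025 m and z of tile_top in the frame of stand between 0.036 and 0.055 m).
It fails at once if a lower tile is shifted more than 6 mm (distance of any of tile_mid, tile_low from where it was at the start of the episode above 0.006 m).
It fails at once if the tile is dropped from more than 15 mm above the viewing box (horizontal distance between tile_top and nest below 0.05 m and z of tile_top in the frame of nest above 0.015 m and contact force between the fingers and tile_top below 0.01 N).
It fails at once if a bystander is moved more than 15 mm or knocked over (distance of any of dropper_1, vial_amber, petri_2 from where it was at the start of the episode above 0.015 m or angle between any of dropper_1, vial_amber, petri_2's own z axis and vertical above 0.3 rad).
It also fails if it takes over 64 s, if anything falls off the work surface, if the arm or the gripper's body presses on something with over 40 N, if the wrist force passes 120 N, or if a joint passes its speed limit or range.

ROBOT

A 6-joint arm with a two-finger parallel gripper is mounted at the origin on a cart in front of the work surface, level with it; the furniture and walls round the work are solid. World frame = base frame: x ahead of the robot, y to its left, z up, the work surface at z = 0. Lengths are in mm, angles in degrees, forces in N, time in s.
With the tool pointing down it reaches from about 350 to 925 mm from the base axis. Payload 6.4 kg.
Tool frame: the origin (TCP) lies on the centre line of the jaws, within the pads' length; the fingertips stand 8 mm ahead of it and the grasp point (between the pads) lies 11 mm behind it; z points along the fingers, y is the line along which they close (so a half turn about z gives the same grasp; the last joint's range is limited). The gripper opens to 94 mm and grips with 3 to 60 N. Pads are 16 mm wide; open, the fingers measure 119 mm over their backs; the gripper's body (75 mm by 177 mm) begins 78 mm behind the grasp point.
Start: joints at [58.264, 14.043, 89.255, -0, 76.702, -9.975], TCP at [240.976, 603.692, 213.455] pointing down, gripper open.
Joint ranges: [-179.41, 179.41], [-58.25, 129.5], [7.25, 145.43], [-54.29, 234.29], [11.92, 165.04], [-157.13, 157.13]. Speed limits (degrees/s): [147.25, 147.25, 180, 180, 180, 180].

INTERFACE

Orientations are given as [roll, pitch, yaw] about the fixed x, y, z axes, in that order (R = Rz(yaw) Ry(pitch) Rx(roll)).
In Python, from cell import bot gives the robot as it stands.
- The arm moves only by the tool drive_effector, called after "Request:" as name(argument=value, ...) on one line, values as JSON. Schema: {"type":"object","properties":{"motion":{"type":"array","items":{"type":"array","prefixItems":[{"type":"array","items":{"type":"number"},"minItems":3,"maxItems":3},{"type":"array","items":{"type":"number"},"minItems":3,"maxItems":3}],"minItems":2,"maxItems":2},"minItems":1,"maxItems":20},"aperture":{"type":"number"},"force":{"type":"number"},"only":{"type":"string"},"quiet":{"type":"boolean"},"lines":{"type":"string"}},"required":["motion"],"additionalProperties":false}. motion is a list of rows, 1 to 20 of them, each written [[dx, dy, dz], [rx, ry, rz]]: dx, dy, dz in parts of the range, where 1.0 means 60 cm, then a rotation vector rx, ry, rz in shares of 90 degrees (1.0 is 90 degrees); each row is the pose to reach, as a shift and turn from the pose commanded when the call began, along the tool's axes at that moment; what a row does not reach only later rows make up. A row lasts 1/12 s, in which the tool goes at most 41.7 mm and 7.16 degrees, less where a joint would pass 70% of its speed; a pose out of reach is approached as far as the arm can. aperture is the finger opening in mm, set as the call begins (left out keeps the last). The fingers move at their own pace and stop on an object; force is the grip in N (left out, the last holds). Time passes only in rows, so rows that do not move let the fingers close. The tool returns the time, the measured TCP pose, the force, the opening and the grip force at its end. only (a regular expression) keeps the lines of the reply that match it, lines (a string "A,B") keeps lines A to B, and quiet returns only ok. Shift and turn numbers lie between -1 and 1, and a call with a number outside is refused. Input that does not fit is refused with a message, and nothing moves.
- bot.get_obs(): the state, without advancing time (a new reading comes with each control period).
- bot.get_image(name): name is "scene" or "top"; returns a dict with "pixels" (400x640x3 uint8, blue, green, red), "fx", "fy", "cx", "cy" (pixels), "pose" (4x4, takes a point from camera to world coordinates). Camera axes: x right, y down, z forward; pixel columns grow to the right and rows downward; lengths in mm; the calibration is good to about 2 mm. A picture is of the moment at which its call begins. There is no depth.
- bot.finish_job(): hands the job in; it is judged then, once.
The state is a dict: "time_s": time; "qpos": joint angles; "joint_vel": joint speeds; "effort": joint torques, N m; "tool_pos": TCP position; "orientation": TCP orientation; "ft_force": force on the tool from outside, world axes, zero at the start; "moment": the same for the moment, N m; "width": finger opening in mm; "grasp_force": force on a finger pad.
Only numpy, scipy, OpenCV 4.12 (cv2) and the standard library are available. Lean on these libraries where they do the work, as an engineer would, in place of code of your own. Each camera call takes 0.05 s, during which the arm holds its last target. There are 200 camera calls.

## Working session

There is one attempt and no reset: what is moved stays moved. The work goes in short steps, Python scripts to look and compute and a tool call to move; the robot and the scene stay as the last step left them, time stands still between calls to the robot, and variables do not carry over. Pictures are saved under pics/ and viewed, at most 10 in all, crops included, and the job is handed in when it is done.

```bash
ls; mkdir -p pics; python3 - <<'E'
from cell import bot
import cv2,numpy as np
for n in("scene","top"):
    d=bot.get_image(n);cv2.imwrite(f"pics/{n}0.png",d["pixels"]);np.savez(f"{n}0.npz",**d)
    print(n,d["fx"],d["fy"],d["cx"],d["cy"],np.round(d["pose"],3).tolist())
print(bot.get_obs())
E
```

```text
cell.py
pics
scene 366.47685297884186 366.47685297884186 322.84557310958775 197.67479422619434 [[-0.515, -0.39, 0.763, -186.86], [-0.857, 0.218, -0.467, 452.096], [0.016, -0.895, -0.446, 510.463], [0.0, 0.0, 0.0, 1.0]]
top 402.0236593333777 402.0236593333777 320.98177300778315 202.15751708459808 [[-0.124, -0.961, 0.247, 319.284], [-0.992, 0.122, -0.026, 15.688], [-0.005, -0.248, -0.969, 895.816], [0.0, 0.0, 0.0, 1.0]]
{'time_s': 0.1, 'qpos': array([ 5.82623973e+01,  1.40791147e+01,  8.93168368e+01, -1.61511291e-04,
        7.67000289e+01, -9.97308877e+00]), 'joint_vel': array([-0.03801733, -0.05259084, -0.16808729,  0.01749659, -0.10849171,
        0.08535195]), 'effort': array([-1.17418513e-03, -4.16913021e+01, -3.15526271e+01,  6.85812347e-02,
        3.09838308e-02, -7.21329206e-05]), 'tool_pos': array([240.71452173, 603.23334307, 212.47694809]), 'orientation': array([-1.79905443e+02, -1.64676728e-02,  1.58235510e+02]), 'ft_force': array([-0.11147472, -0.06736163,  0.14497655]), 'moment': array([0.05382675, 0.0158956 , 0.07909868]), 'grasp_force': 0.0, 'width': 93.84418167516377}
```

View pics/scene0.png

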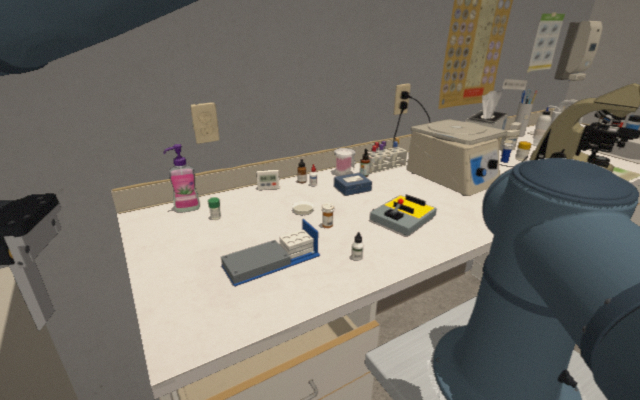

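View pics/top0.png

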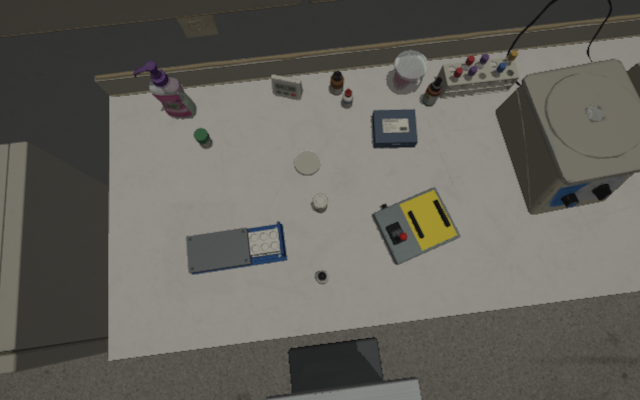

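The scene picture shows the stand at about (270,255), the stack at (296,243), the vial at (328,215), the dropper at (358,247), the petri dish at (303,209) and the viewing box at (403,213). In the top picture the stack is at (265,242), with the ledge to its left. The box is at (416,226) with its switch ball at (403,237), the dropper at (322,276) and the vial at (320,203). Next I'll enlarge both.

```bash
python3 - <<'E'
import cv2,numpy as np
def crop(n,x,y,w=100,h=75):
    p=np.load(n+"0.npz")["pixels"][y:y+h,x:x+w]
    p=cv2.resize(p,(400,300),interpolation=cv2.INTER_CUBIC)
    for i in range(0,w,10):
        cv2.line(p,(i*4,0),(i*4,6 if i%50 else 14),(0,0,255),1)
    for i in range(0,h,10):
        cv2.line(p,(0,i*4),(6,i*4),(0,0,255),1)
    return p
a=np.hstack([crop("top",186,210),crop("top",366,185)])
b=np.hstack([crop("scene",220,213),crop("scene",360,175)])
cv2.imwrite("pics/m1.png",np.vstack([a,b]))
E
```

```text
(no output)
```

View pics/m1.png

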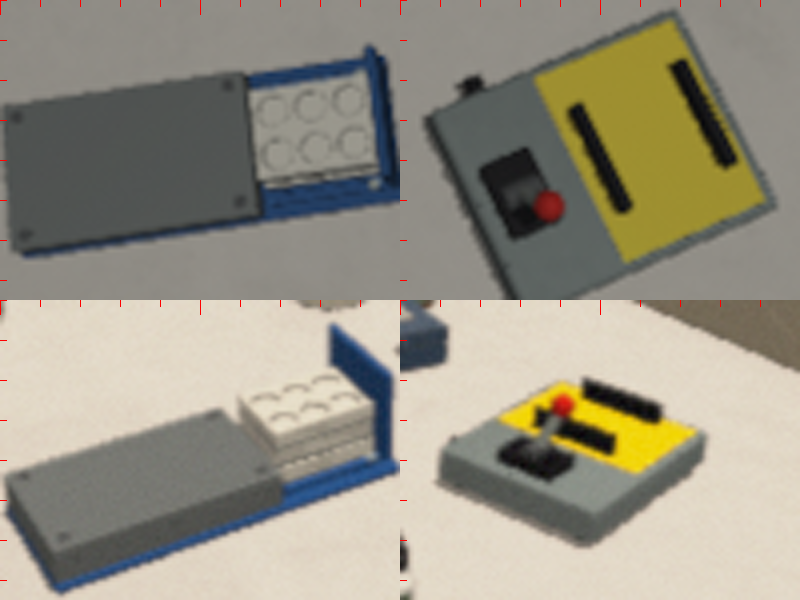

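The crops show the corners of the ledge, tile and box clearly in both views: ledge (5,105), (247,72), (261,217), (13,249), and box (427,118), (677,10), (775,207) with the red ball at (549,205). I'll fit the poses from both cameras, leaving height free as a check.

```bash
cat > h.py <<'E'
import numpy as np
from scipy.optimize import least_squares
C={n:np.load(n+"0.npz") for n in("top","scene")}
def proj(c,P):
    T=np.linalg.inv(c["pose"]);q=P@T[:3,:3].T+T[:3,3]
    return np.c_[c["fx"]*q[:,0]/q[:,2]+c["cx"],c["fy"]*q[:,1]/q[:,2]+c["cy"]]
def fit(obs,x0):
    """obs: (cam,model xyz,pixel uv); pose x,y,yaw,dz"""
    def f(p):
        r=[]
        for n,m,uv in obs:
            c,s=np.cos(p[2]),np.sin(p[2])
            P=np.array([[p[0]+c*m[0]-s*m[1],p[1]+s*m[0]+c*m[1],m[2]+p[3]]])
            r.append((proj(C[n],P)-uv).ravel())
        return np.ravel(r)
    s=least_squares(f,x0,loss="soft_l1");return s.x,f(s.x).reshape(-1,2)
def ray(n,uv):
    c=C[n];d=c["pose"][:3,:3]@[(uv[0]-c["cx"])/c["fx"],(uv[1]-c["cy"])/c["fy"],1]
    return c["pose"][:3,3],d/np.linalg.norm(d)
def tri(a,b):
    A=0;y=0
    for o,d in(a,b):
        M=np.eye(3)-np.outer(d,d);A=A+M;y=y+M@o
    return np.linalg.solve(A,y)
E
python3 - <<'E'
from h import *
np.set_printoptions(precision=2,suppress=True)
O={1:("top",186,210,0,0),2:("top",366,185,400,0),3:("scene",220,213,0,300),4:("scene",360,175,400,300)}
def o(k,u,v): n,x,y,a,b=O[k];return n,np.array([(u-a+.5)/4-.5+x,(v-b+.5)/4-.5+y])
def mk(L): return [(o(k,u,v)[0],m,o(k,u,v)[1]) for k,m,u,v in L]
z=28
st=mk([(1,(40,105,z),5,105),(1,(40,-29,z),247,72),(1,(-40,-29,z),261,217),(1,(-40,105,z),13,249),
(3,(40,105,z),8,477),(3,(40,-29,z),222,410),(3,(-40,-29,z),283,480),(3,(-40,105,z),60,552)])
z=42
ti=mk([(1,(24,-32,z),365,70),(1,(24,32,z),249,90),(1,(-24,32,z),259,182),(1,(-24,-32,z),377,164),
(3,(24,32,z),238,400),(3,(24,-32,z),330,370),(3,(-24,-32,z),376,405),(3,(-24,32,z),278,448)])
z=30
bx=mk([(2,(62,77,z),427,118),(2,(62,-77,z),677,10),(2,(-62,-77,z),775,207),
(4,(62,77,z),440,455),(4,(62,-77,z),565,380),(4,(-62,-77,z),706,435),(4,(-62,77,z),585,515)])
for nm,b,x0 in(("stand",st,[480,250,0,0]),("tile",ti,[480,150,0,0]),("box",bx,[480,-200,0,0])):
    x,r=fit(b,x0);print(nm,x,np.degrees(x[2]));print(r.tolist())
    for n in("top","scene"):
        y,_=fit([q for q in b if q[0]==n]+[],x) if 0 else (None,None)
    if nm=="stand": S=x
    if nm=="box": B=x
def loc(X,p):
    c,s=np.cos(X[2]),np.sin(X[2]);d=p[:2]-X[:2];return c*d[0]+s*d[1],-s*d[0]+c*d[1]
ball=tri(ray(*o(2,549,205)),ray(*o(4,563,405)));print("ball",ball,loc(B,ball))
for nm,a,b in(("dropper cap",(322,274),(358,236)),("vial cap",(320,200),(328,206)),("petri",(307,163),(303,209))):
    print(nm,tri(ray("top",a),ray("scene",b)))
# reprojected rails
E
```

```text
stand [464.32 188.54   0.01  -4.16] 0.714476575103863
[[0.09273015147837782, -0.08290832867601239], [0.3569255563410252, -0.09433813617442866], [0.25388818181846773, -0.17685268928062214], [0.11509986595379473, 0.4349757733013462], [-0.8260719695943521, -0.1426278952175153], [0.451557659665923, -0.06248132515730731], [0.4853661976892454, -0.595272502364196], [-1.6371727598819064, 0.8398327688110498]]
tile [466.77 125.12   0.04  -3.56] 2.5534565627500703
[[0.3692382135883463, 1.0379538732366598], [0.060714904802011915, 0.9736103857962348], [0.3438150456163953, -0.10676578542447146], [0.546966854584241, -0.6699973649446633], [-0.3582730888066976, 0.11851431711403393], [0.02578834218030579, 0.04211823412049398], [-1.0335096843385259, 0.4067728066505083], [-0.518633734352079, -2.0888464012732584]]
box [ 463.27 -207.91    0.28   -3.45] 15.815938453393823
[[-0.11742400442881262, -1.0201455950458183], [-0.40684855335405246, -0.12169916228202737], [0.9851224992310108, 0.8581468523665023], [-1.260103977852566, -1.027035054713025], [-1.8371111483972413, 0.3138386713170007], [0.5198398526239316, 0.26555757200918606], [1.7039651258558024, 0.5682639791367308]]
ball [ 434.95 -164.18   80.1 ] (np.float64(-15.327106495312083), np.float64(49.793960570697635))
dropper cap [380.73   9.49  56.94]
vial cap [537.05  -5.93  58.97]
petri [644.26  11.87   4.36]
```

```bash
cat >> h.py <<'E'
def go(pos,yangle,obs):
    """shift in tool axes & rz to bring TCP to pos with tool y at world angle (tool down)"""
    from scipy.spatial.transform import Rotation as R
    Rm=R.from_euler("xyz",obs["orientation"],degrees=True)
    a=np.radians(yangle);y=np.array([np.cos(a),np.sin(a),0]);z=np.array([0,0,-1.]);x=np.cross(y,z)
    G=R.from_matrix(np.c_[x,y,z])
    return Rm.inv().apply(np.array(pos)-obs["tool_pos"]).round(1),(Rm.inv()*G).as_rotvec(degrees=True).round(1)
E
python3 - <<'E'
from h import *
from cell import bot
np.set_printoptions(precision=2,suppress=True)
def t(m,u,v,a,x,y): return ("top",m,np.array([(u-a+.5)/4-.5+x,(v+.5)/4-.5+y]))
st=[t(m,u,v,0,186,210) for m,u,v in(((40,105,28),5,105),((40,-29,28),247,72),((-40,-29,28),261,217),((-40,105,28),13,249))]
ti=[t(m,u,v,0,186,210) for m,u,v in(((24,-32,42),365,70),((24,32,42),249,90),((-24,32,42),259,182),((-24,-32,42),377,164))]
bx=[t(m,u,v,400,366,185) for m,u,v in(((62,77,30),427,118),((62,-77,30),677,10),((-62,-77,30),775,207),((32,4.5,46),577,107),((-32,4.5,46),622,210),((32,-58.5,46),680,62),((-32,-58.5,46),729,165))]
import h
g=h.least_squares
h.least_squares=lambda f,x0,loss:(lambda s:type("S",(),{"x":np.append(s.x,0)}))(g(lambda p:f(np.append(p,0)),x0[:3]))
for nm,b,x0 in(("stand",st,[480,250,0,0]),("tile",ti,[480,150,0,0]),("box",bx,[480,-200,0,0])):
    x,r=fit(b,x0);print(nm,x,np.degrees(x[2]),r.tolist())
    if nm=="stand":
        c,s=np.cos(x[2]),np.sin(x[2]);print("stack",x[0]+65*s,x[1]-65*c,"ledge",x[0]-40*s,x[1]+40*c)
o=bot.get_obs()
print(go([466,123.5,150],4,o),go([466,123.5,40.5],4,o))
E
```

```text
stand [463.64 187.97   0.01   0.  ] 0.5288080365337227 [[-0.20565842015417957, -0.28505345287859996], [0.3596034712601295, -0.14106682921931224], [0.15289115768439387, -0.03199115096242622], [-0.30184640834994525, 0.41891555740266995]]
stack 464.2364727870985 122.9714813465516 ledge 463.26739520372996 227.96700929244753
tile [466.9  125.31   0.03   0.  ] 1.8673930457204038 [[0.24939774247752666, 0.8366626485764641], [-0.22010413790786743, 0.44494578703009324], [-0.19879164027651086, -0.513335126977438], [0.17115316285736526, -0.7407978820999119]]
box [ 463.03 -206.63    0.28    0.  ] 15.955351142186997 [[-0.5177202898886435, -1.0891515150387363], [-0.6359659407815457, -0.4382305893678051], [0.9730288354815002, 0.6733672907287769], [-0.9430974639050191, -0.39769186405581536], [1.10038606510102, 0.7532249958302941], [-0.7179556007861834, -0.20965299219224676], [0.6799539073415986, 0.5700369694148435]]
(array([-387.1, -361.9,   63. ]), array([-0.1,  0. , 64.2])) (array([-387.2, -361.7,  172.5]), array([-0.1,  0. , 64.2]))
```

The manual's scale: shifts go in shares of 60 cm and turns go in shares of 90 degrees. Converting my numbers, -387 mm / 600 = -0.645, -362 mm / 600 = -0.6033, 67 degrees / 90 = 0.7444.

Request:
drive_effector(motion=[[[-0.645, -0.6033, 0.105], [0, 0, 0.7444]], [[-0.645, -0.6033, 0.105], [0, 0, 0.7444]], [[-0.645, -0.6033, 0.105], [0, 0, 0.7444]], [[-0.645, -0.6033, 0.105], [0, 0, 0.7444]], [[-0.645, -0.6033, 0.105], [0, 0, 0.7444]], [[-0.645, -0.6033, 0.105], [0, 0, 0.7444]], [[-0.645, -0.6033, 0.105], [0, 0, 0.7444]], [[-0.645, -0.6033, 0.105], [0, 0, 0.7444]], [[-0.645, -0.6033, 0.105], [0, 0, 0.7444]], [[-0.645, -0.6033, 0.105], [0, 0, 0.7444]], [[-0.645, -0.6033, 0.105], [0, 0, 0.7444]], [[-0.645, -0.6033, 0.105], [0, 0, 0.7444]], [[-0.645, -0.6033, 0.105], [0, 0, 0.7444]], [[-0.645, -0.6033, 0.105], [0, 0, 0.7444]], [[-0.645, -0.6033, 0.105], [0, 0, 0.7444]], [[-0.645, -0.6033, 0.105], [0, 0, 0.7444]], [[-0.645, -0.6033, 0.105], [0, 0, 0.7444]], [[-0.645, -0.6033, 0.105], [0, 0, 0.7444]], [[-0.645, -0.6033, 0.105], [0, 0, 0.7444]], [[-0.645, -0.6033, 0.105], [0, 0, 0.7444]]], aperture=94, force=10)

```text
time_s: 1.77
tool_pos: [465.9, 124.8, 150.6]
orientation: [180.0, -0.0, 91.3]
ft_force: [-0.3, 0.1, 0.5]
width: 94.0
grasp_force: 0.0
```

```bash
python3 - <<'E'
from h import *
from cell import bot
print(go([465.5,124,70],1.2,bot.get_obs()))
E
```

```text
(array([-0.8, -0.5, 80.6]), array([ 0. , -0. ,  0.1]))
```

To row units: 110 mm / 600 = 0.1833, 105 mm / 600 = 0.175.

Request:
drive_effector(motion=[[[-0.0017, 0, 0.05], [0, 0, 0]], [[-0.0017, 0, 0.1], [0, 0, 0]], [[-0.0017, 0, 0.15], [0, 0, 0]], [[-0.0017, 0, 0.175], [0, 0, 0]], [[-0.0017, 0, 0.1833], [0, 0, 0]], [[-0.0017, 0, 0.1833], [0, 0, 0]], [[-0.0017, 0, 0.1833], [0, 0, 0]]])

```text
time_s: 2.35
tool_pos: [466.9, 123.3, 41.3]
orientation: [179.9, 0.0, 91.3]
ft_force: [-0.6, -0.0, -0.3]
width: 93.7
grasp_force: 0.0
```

```bash
cat > look.py <<'E'
import sys,cv2,numpy as np
from cell import bot
# look.py out cam x y w h [cam x y w h ...]
a=sys.argv[2:];P={};im=[]
for i in range(0,len(a),5):
    n=a[i];x,y,w,h=map(int,a[i+1:i+5])
    if n not in P:P[n]=bot.get_image(n)["pixels"]
    im.append(cv2.resize(P[n][y:y+h,x:x+w],(400,300),interpolation=cv2.INTER_CUBIC))
cv2.imwrite("pics/"+sys.argv[1],np.hstack(im))
E
python3 look.py a.png top 206 200 100 75 scene 240 200 100 75
```

```text
(no output)
```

View pics/a.png

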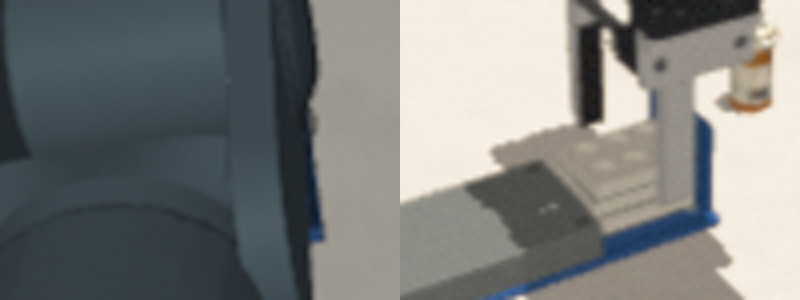

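The top view is hidden by the arm. In the scene crop the near finger, at about (677,150), stands beside the middle of the top tile with its tip above the second tile, so I'm closing.

Request:
drive_effector(motion=[[[0, 0, 0], [0, 0, 0]], [[0, 0, 0], [0, 0, 0]], [[0, 0, 0], [0, 0, 0]], [[0, 0, 0], [0, 0, 0]], [[0, 0, 0], [0, 0, 0]], [[0, 0, 0], [0, 0, 0]], [[0, 0, 0], [0, 0, 0]], [[0, 0, 0], [0, 0, 0]], [[0, 0, 0], [0, 0, 0]], [[0, 0, 0], [0, 0, 0]]], aperture=40, force=10)

```text
time_s: 3.28
tool_pos: [466.2, 123.0, 40.4]
orientation: [-180.0, 0.0, 91.2]
ft_force: [0.1, 0.1, -0.1]
width: 48.1
grasp_force: 10.0
```

To row units: 105 mm / 600 = 0.175, 101 mm / 600 = 0.1683.

Request:
drive_effector(motion=[[[0.0067, 0, -0.0008], [0, 0, 0]], [[0.02, 0, -0.0012], [0, 0, 0]], [[0.0367, 0, -0.0012], [0, 0, 0]], [[0.0533, 0, -0.0012], [0, 0, 0]], [[0.07, 0, -0.0012], [0, 0, 0]], [[0.0867, 0, -0.0012], [0, 0, 0]], [[0.1033, 0, -0.0012], [0, 0, 0]], [[0.12, 0, -0.0012], [0, 0, 0]], [[0.1367, 0, -0.0012], [0, 0, 0]], [[0.1533, 0, -0.0012], [0, 0, 0]], [[0.1683, 0.0017, -0.0012], [0, 0, 0]], [[0.175, 0.0017, -0.0012], [0, 0, 0]], [[0.175, 0.0017, 0.0005], [0, 0, 0]], [[0.175, 0.0017, 0.0022], [0, 0, 0]], [[0.175, 0.0017, 0.0022], [0, 0, 0]], [[0.175, 0.0017, 0.0022], [0, 0, 0]]])

```text
time_s: 4.62
tool_pos: [464.8, 227.6, 39.0]
orientation: [-180.0, 0.0, 91.2]
ft_force: [-0.1, 0.2, -0.5]
width: 48.1
grasp_force: 10.0
```

Request:
drive_effector(motion=[[[0, 0, 0], [0, 0, 0]], [[0, 0, 0], [0, 0, 0]], [[0, 0, 0], [0, 0, 0]], [[0, 0, 0], [0, 0, 0]], [[0, 0, 0], [0, 0, 0]], [[0, 0, 0], [0, 0, 0]], [[0, 0, 0], [0, 0, 0]], [[0, 0, 0], [0, 0, 0]]], aperture=75)

```text
time_s: 5.28
tool_pos: [465.0, 228.0, 39.2]
orientation: [180.0, 0.0, 91.2]
ft_force: [-1.0, -0.0, 1.3]
width: 75.3
grasp_force: 0.0
```

Request:
drive_effector(motion=[[[0, 0, -0.05], [0, 0, 0]], [[0, 0, -0.1083], [0, 0, 0]], [[0, 0, -0.15], [0, 0, 0]], [[-0.1, 0, -0.1667], [0, 0, 0]], [[-0.1667, 0, -0.1667], [0, 0, 0]], [[-0.2333, 0, -0.1667], [0, 0, 0]], [[-0.3, 0, -0.1667], [0, 0, 0]], [[-0.3667, 0, -0.1667], [0, 0, 0]], [[-0.4, 0, -0.1667], [0, 0, 0]], [[-0.4, 0, -0.1667], [0, 0, 0]], [[-0.4, 0, -0.1667], [0, 0, 0]]], aperture=94)

```text
time_s: 6.2
tool_pos: [470.2, -13.2, 139.3]
orientation: [180.0, -0.0, 91.0]
ft_force: [0.1, 0.2, -0.3]
width: 93.8
grasp_force: 0.0
```

```bash
python3 look.py b.png top 196 210 100 75 scene 220 200 100 75
```

```text
(no output)
```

View pics/b.png

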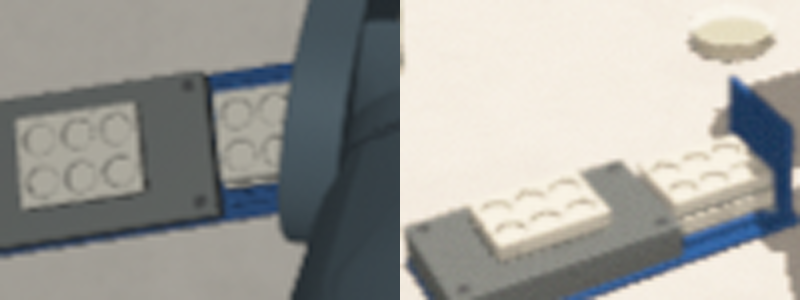

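Tile released flat on the ledge at about (80,154) in the top crop, and the stack is undisturbed. I'll measure it again for the regrip; this also gives a camera check, because the grip fixed its x at 465.

```bash
python3 - <<'E'
from h import *
from cell import bot
np.set_printoptions(precision=2,suppress=True)
O={0:("top",196,210,0),1:("scene",220,200,400)}
L=[(0,(24,32),15,117),(0,(24,-32),135,102),(0,(-24,-32),145,190),(0,(-24,32),22,208),
(1,(24,32),470,210),(1,(24,-32),577,174),(1,(-24,-32),610,214),(1,(-24,32),500,247)]
b=[(O[k][0],(*m,40),np.array([(u-O[k][3]+.5)/4-.5+O[k][1],(v+.5)/4-.5+O[k][2]])) for k,m,u,v in L]
x,r=fit(b,[465,228,0,0]);print("both",x,np.degrees(x[2]),r)
P=[]
for n,m,uv in b[:4]:
    o,d=ray(n,uv);P.append(o+d*(40-o[2])/d[2])
P=np.array(P);print("top",P.mean(0),[np.linalg.norm(P[i]-P[(i+1)%4]) for i in range(4)],np.degrees(np.arctan2(*(P[0]-P[3]+P[1]-P[2])[[1,0]])),np.degrees(np.arctan2(*-(P[0]-P[1]+P[3]-P[2])[[0,1]])))
o=bot.get_obs();print(go([465,228,100],91.2,o))
E
```

```text
both [465.23 229.26   0.02  -2.92] 0.9979298911547263 [[ 0.86  0.56]
 [ 0.43  0.13]
 [-0.14  0.17]
 [ 0.63 -0.05]
 [-0.68 -1.24]
 [-0.8  -0.38]
 [-0.22  0.02]
 [-0.24  0.7 ]]
top [465.3  229.46  40.  ] [np.float64(64.65506448674435), np.float64(47.9647167016388), np.float64(65.45657465676302), np.float64(49.230697682970465)] 1.972355301660164 179.3698082144379
(array([239.4,   0.3,  39.1]), array([  0. ,  -0. , -89.9]))
```

To row units: 240 mm / 600 = 0.4, 200 mm / 600 = 0.3333, -90 degrees / 90 = -1.

Request:
drive_effector(motion=[[[0.0667, 0, 0], [0, 0, -0.0778]], [[0.1333, 0, 0], [0, 0, -0.1556]], [[0.2, 0, 0], [0, 0, -0.2333]], [[0.2667, 0, 0], [0, 0, -0.3111]], [[0.3333, 0, 0], [0, 0, -0.3889]], [[0.4, 0, 0], [0, 0, -0.4667]], [[0.4, 0, 0], [0, 0, -0.5444]], [[0.4, 0, 0], [0, 0, -0.6222]], [[0.4, 0, 0], [0, 0, -0.7]], [[0.4, 0, 0], [0, 0, -0.7778]], [[0.4, 0, 0], [0, 0, -0.8556]], [[0.4, 0, 0], [0, 0, -0.9333]], [[0.4, 0, 0], [0, 0, -1]], [[0.4, 0, 0], [0, 0, -1]], [[0.4, 0, 0.0333], [0, 0, -1]], [[0.4, 0, 0.0833], [0, 0, -1]], [[0.4, 0, 0.1], [0, 0, -1]], [[0.4, 0, 0.1], [0, 0, -1]], [[0.4, 0, 0.1], [0, 0, -1]]])

```text
time_s: 7.88
tool_pos: [464.4, 228.5, 79.1]
orientation: [-180.0, -0.1, -178.8]
ft_force: [0.9, -0.6, 0.2]
width: 94.1
grasp_force: 0.0
```

```bash
python3 - <<'E'
from h import *
from cell import bot
print(go([465,229,39],91.2,bot.get_obs()))
E
```

```text
(array([-0.6,  0.5, 40.1]), array([-0. , -0.1,  0. ]))
```

To row units: 40 mm / 600 = 0.0667, 33 mm / 600 = 0.055.

Request:
drive_effector(motion=[[[-0.0008, 0.0008, 0.0333], [0, 0, 0]], [[-0.0008, 0.0008, 0.055], [0, 0, 0]], [[-0.0008, 0.0008, 0.0667], [0, 0, 0]], [[-0.0008, 0.0008, 0.0667], [0, 0, 0]], [[-0.0008, 0.0008, 0.0667], [0, 0, 0]], [[-0.0008, 0.0008, 0.0667], [0, 0, 0]]])

```text
time_s: 8.38
tool_pos: [466.5, 228.9, 40.5]
orientation: [180.0, 0.1, -178.8]
ft_force: [0.4, -0.1, 1.1]
width: 94.0
grasp_force: 0.0
```

Request:
drive_effector(motion=[[[0, 0, 0], [0, 0, 0]], [[0, 0, 0], [0, 0, 0]], [[0, 0, 0], [0, 0, 0]], [[0, 0, 0], [0, 0, 0]], [[0, 0, 0], [0, 0, 0]], [[0, 0, 0], [0, 0, 0]], [[0, 0, 0], [0, 0, 0]], [[0, 0, 0], [0, 0, 0]], [[0, 0, 0], [0, 0, 0]]], aperture=56, force=20)

```text
time_s: 9.13
tool_pos: [465.5, 228.6, 39.3]
orientation: [180.0, 0.0, -178.8]
ft_force: [-0.7, 0.4, 1.3]
width: 63.6
grasp_force: 20.0
```

Request:
drive_effector(motion=[[[0, 0, -0.025], [0, 0, 0]], [[0, 0, -0.0667], [0, 0, 0]], [[0, 0, -0.125], [0, 0, 0]], [[0, 0, -0.1667], [0, 0, 0]], [[0, 0, -0.1667], [0, 0, 0]], [[0, 0, -0.1667], [0, 0, 0]]])

```text
time_s: 9.63
tool_pos: [466.2, 228.7, 140.2]
orientation: [180.0, 0.2, -178.8]
ft_force: [-0.2, -0.8, -1.2]
width: 63.7
grasp_force: 20.0
```

```bash
python3 - <<'E'
from h import *
from cell import bot
x,y,a=463,-206.6,np.radians(15.9);n=(x+27*np.sin(a),y-27*np.cos(a));print(n)
for p in((n[0],n[1],100),(n[0],n[1],41)):print(go(p,15.9,bot.get_obs()))
E
```

```text
(np.float64(470.39689890469566), np.float64(-232.5670153578287))
(array([   6. , -461.2,   40. ]), array([ 0.1,  0.1, 75.3]))
(array([   6.1, -461.3,   99. ]), array([ 0.1,  0.1, 75.3]))
```

To row units: -461 mm / 600 = -0.7683, -440 mm / 600 = -0.7333, 75 degrees / 90 = 0.8333.

Request:
drive_effector(motion=[[[0.0017, -0.05, 0], [0, 0, 0.0667]], [[0.0017, -0.1, 0], [0, 0, 0.1333]], [[0.0033, -0.1583, 0], [0, 0, 0.2]], [[0.005, -0.2167, 0], [0, 0, 0.2667]], [[0.005, -0.275, 0], [0, 0, 0.3333]], [[0.0067, -0.3333, 0], [0, 0, 0.4]], [[0.0067, -0.3917, 0], [0, 0, 0.4667]], [[0.0083, -0.45, 0], [0, 0, 0.5333]], [[0.0083, -0.5083, 0], [0, 0, 0.6]], [[0.01, -0.5667, 0], [0, 0, 0.6667]], [[0.01, -0.625, 0], [0, 0, 0.7333]], [[0.01, -0.6833, 0], [0, 0, 0.8]], [[0.01, -0.7333, 0], [0, 0, 0.8333]], [[0.01, -0.7683, 0.0167], [0, 0, 0.8333]], [[0.01, -0.7683, 0.05], [0, 0, 0.8333]], [[0.01, -0.7683, 0.0833], [0, 0, 0.8333]], [[0.01, -0.7683, 0.1], [0, 0, 0.8333]], [[0.01, -0.7683, 0.1], [0, 0, 0.8333]], [[0.01, -0.7683, 0.1], [0, 0, 0.8333]]])

```text
time_s: 11.22
tool_pos: [468.5, -231.6, 77.8]
orientation: [-179.9, -0.1, 106.3]
ft_force: [-1.0, -0.2, 0.4]
width: 63.8
grasp_force: 20.0
```

```bash
python3 look.py c.png top 366 180 100 75 scene 350 165 100 75
```

```text
(no output)
```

View pics/c.png

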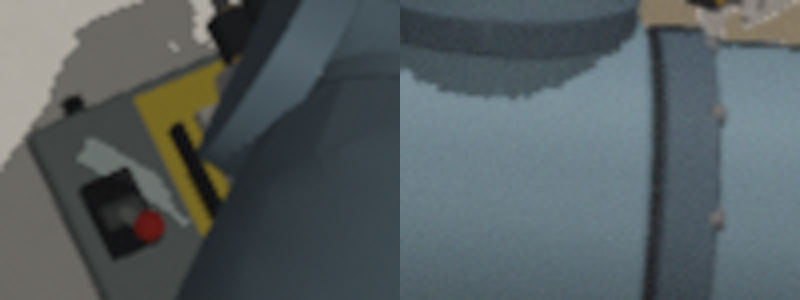

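The arm hides the nest from both cameras here. I'll tighten the nest estimate from the first pictures instead, fitting the projected rail blobs in both views.

```bash
python3 - <<'E'
from h import *
import cv2
from cell import bot
np.set_printoptions(precision=2,suppress=True)
def hullc(c,X,yc):
    a=X[2];M=np.array([(x,yc+s,z) for x in(-32,32) for s in(-3.5,3.5) for z in(30,46)],float)
    R=np.array([[np.cos(a),-np.sin(a)],[np.sin(a),np.cos(a)]])
    P=np.c_[M[:,:2]@R.T+X[:2],M[:,2]]
    h=cv2.convexHull(proj(c,P).astype(np.float32));m=cv2.moments(h)
    return np.array([m["m10"]/m["m00"],m["m01"]/m["m00"]]),m["m00"],np.degrees(.5*np.arctan2(2*m["mu11"],m["mu20"]-m["mu02"]))
meas={}
for n,win in(("top",(395,190,70,60)),("scene",(385,190,60,40))):
    p=C[n]["pixels"].astype(float);x,y,w,h=win
    q=p[y:y+h,x:x+w]
    yel=((q[...,2]>1.8*q[...,0])&(q[...,1]>1.5*q[...,0])).astype(np.uint8)
    hull=cv2.convexHull(cv2.findNonZero(yel));mask=np.zeros_like(yel);cv2.fillConvexPoly(mask,hull,1)
    Y=np.median(q[yel>0],axis=0)
    # darkness fraction using R channel
    f=np.clip(1-q[...,2]/Y[2],0,1)*cv2.erode(mask,np.ones((2,2)));f[f<.12]=0
    k,l,s,c=cv2.connectedComponentsWithStats((f>.4).astype(np.uint8))
    for i in range(1,k):
        if s[i,4]<25: continue
        m=cv2.dilate((l==i).astype(np.uint8),np.ones((3,3)))*f
        M=cv2.moments(m);cx,cy=M["m10"]/M["m00"]+x,M["m01"]/M["m00"]+y
        print(n,s[i],cx,cy,M["m00"],np.degrees(.5*np.arctan2(2*M["mu11"],M["mu20"]-M["mu02"])));meas.setdefault(n,[]).append((cx,cy))
T=sorted(meas["top"])
if len(T)==2:
    f=lambda X:np.r_[hullc(C["top"],X,4.5)[0]-T[0],hullc(C["top"],X,-58.5)[0]-T[1]]
    s=least_squares(f,[463,-206.6,.278]);X=s.x;a=X[2]
    print(X,np.degrees(a),s.fun,"nest",X[0]+27*np.sin(a),X[1]-27*np.cos(a))
    for yc in(4.5,-58.5):print(hullc(C["top"],X,yc),hullc(C["scene"],X,yc))
print(bot.get_obs()["tool_pos"])
E
```

```text
top [ 38  10  17  27 146] 441.4749396284067 213.01680548026218 129.2420382165605 62.55913714390417
top [ 13  21  16  27 129] 415.49936523707015 224.29077661864548 115.39490445859872 63.71353965459888
scene [21  8 19  8 38] 414.56139852188744 201.56935758953952 30.327586206896555 20.094863693467854
scene [  8  12  21  12 124] 403.1007020524974 207.3087689487099 96.39224137931035 21.0025870264509
[ 463.   -206.6     0.28] 15.928226704636888 [-0.75  0.82 -0.78  0.96] nest 470.4096906289602 -232.5633681324881
(array([414.75, 225.11]), 158.03867466910742, np.float64(63.86626535287186)) (array([402.48, 207.62]), 141.23958141868934, np.float64(21.72226682498293))
(array([440.69, 213.98]), 170.34313763910905, np.float64(62.93262644934443)) (array([414.31, 200.28]), 132.6121554109268, np.float64(20.477952280871538))
[ 469.87 -232.53   79.82]
```

```bash
python3 - <<'E'
from h import *
import cv2
def pts(X,M):
    a=X[2];R=np.array([[np.cos(a),-np.sin(a)],[np.sin(a),np.cos(a)]]);M=np.array(M,float)
    return np.c_[M[:,:2]@R.T+X[:2],M[:,2]]
def rail(yc):return [(x,yc+s,z) for x in(-32,32) for s in(-3.5,3.5) for z in(30,46)]
def cen(X,yc):
    h=cv2.convexHull((1000*proj(C["top"],pts(X,rail(yc)))).astype(np.float32));m=cv2.moments(h);return np.array([m["m10"],m["m01"]])/m["m00"]/1000
f=lambda X:np.r_[cen(X,4.5)-[415.50,224.29],cen(X,-58.5)-[441.47,213.02]]
s=least_squares(f,[463,-206.6,.278],diff_step=1e-3,x_scale=[1,1,.01]);X=s.x;a=X[2]
print(X,np.degrees(a),s.fun,"nest",X[0]+27*np.sin(a),X[1]-27*np.cos(a))
out=[]
for n,x,y in(("top",366,185),("scene",360,175)):
    k=cv2.resize(C[n]["pixels"][y:y+75,x:x+100],(400,300),interpolation=cv2.INTER_CUBIC)
    for Y,col in((np.array([463,-206.6,.278]),(0,0,255)),(X,(0,255,0))):
        L=[[(62,77,30),(62,-77,30),(-62,-77,30),(-62,77,30)]]+[[(x_,yc+t,46) for x_,t in((32,3.5),(32,-3.5),(-32,-3.5),(-32,3.5))] for yc in(4.5,-58.5)]
        for m in L:
            q=(proj(C[n],pts(Y,m))-[x,y]+.5)*4-.5
            cv2.polylines(k,[np.round(q).astype(int)],True,col,1)
    out.append(k)
cv2.imwrite("pics/ov.png",np.hstack(out))
E
```

```text
[ 4.64637586e+02 -2.08645798e+02  2.81694102e-01] 16.139883178687374 [ 0.04941965 -0.02465607 -0.04973278  0.02580832] nest 472.1431368158898 -234.5816168515071
```

View pics/ov.png

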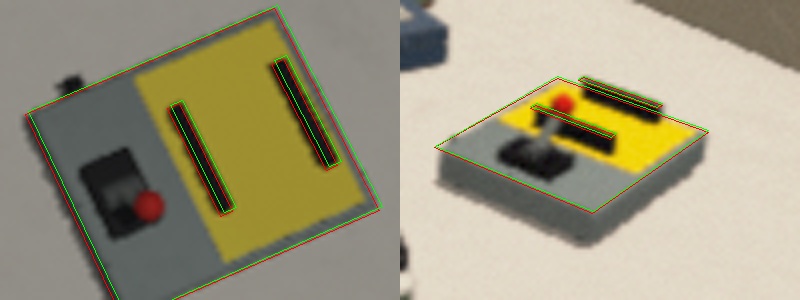

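The overlay shows the green (rail-fit) outline lying on the rails in the top view, about 2 mm from the earlier estimate. I'll shift to it and lower gently while watching the force.

To row units: 22 mm / 600 = 0.0367, 18 mm / 600 = 0.03.

Request:
drive_effector(motion=[[[-0.005, 0.0033, 0], [0, 0, 0]], [[-0.005, 0.0033, 0], [0, 0, 0]], [[-0.005, 0.0033, 0.01], [0, 0, 0]], [[-0.005, 0.0033, 0.02], [0, 0, 0]], [[-0.005, 0.0033, 0.03], [0, 0, 0]], [[-0.005, 0.0033, 0.0367], [0, 0, 0]], [[-0.005, 0.0033, 0.0367], [0, 0, 0]], [[-0.005, 0.0033, 0.0367], [0, 0, 0]]])

```text
time_s: 11.98
tool_pos: [471.8, -234.6, 56.6]
orientation: [-180.0, -0.1, 106.2]
ft_force: [0.3, 0.5, -1.5]
width: 63.6
grasp_force: 20.0
```

Request:
drive_effector(motion=[[[0, 0, 0.005], [0, 0, 0]], [[0, 0, 0.01], [0, 0, 0]], [[0, 0, 0.015], [0, 0, 0]], [[0, 0, 0.0183], [0, 0, 0]], [[0, 0, 0.0183], [0, 0, 0]]])

```text
time_s: 12.4
tool_pos: [471.8, -234.6, 45.6]
orientation: [-180.0, -0.0, 106.2]
ft_force: [0.3, -0.7, -0.6]
width: 63.7
grasp_force: 20.0
```

To row units: 3.5 mm / 600 = 0.0058, 3 mm / 600 = 0.005.

Request:
drive_effector(motion=[[[0, 0, 0.0017], [0, 0, 0]], [[0, 0, 0.0033], [0, 0, 0]], [[0, 0, 0.005], [0, 0, 0]], [[0, 0, 0.0058], [0, 0, 0]], [[0, 0, 0.0058], [0, 0, 0]]])

```text
time_s: 12.82
tool_pos: [472.1, -234.8, 42.6]
orientation: [-180.0, -0.0, 106.2]
ft_force: [0.3, 0.1, -0.6]
width: 63.3
grasp_force: 20.0
```

Request:
drive_effector(motion=[[[0, 0, 0.0008], [0, 0, 0]], [[0, 0, 0.0017], [0, 0, 0]], [[0, 0, 0.0017], [0, 0, 0]]])

```text
time_s: 13.07
tool_pos: [472.1, -234.8, 41.6]
orientation: [-180.0, -0.0, 106.2]
ft_force: [-0.6, -0.2, -0.4]
width: 63.8
grasp_force: 20.0
```

Request:
drive_effector(motion=[[[0, 0, 0.0008], [0, 0, 0]], [[0, 0, 0.0017], [0, 0, 0]], [[0, 0, 0.0017], [0, 0, 0]]])

```text
time_s: 13.32
tool_pos: [472.3, -234.9, 41.3]
orientation: [-180.0, -0.0, 106.2]
ft_force: [-1.7, 0.8, 4.4]
width: 63.6
grasp_force: 20.0
```

Request:
drive_effector(motion=[[[0, 0, 0], [0, 0, 0]], [[0, 0, 0], [0, 0, 0]], [[0, 0, 0], [0, 0, 0]], [[0, 0, 0], [0, 0, 0]], [[0, 0, 0], [0, 0, 0]], [[0, 0, 0], [0, 0, 0]], [[0, 0, 0], [0, 0, 0]], [[0, 0, 0], [0, 0, 0]]], aperture=86)

```text
time_s: 13.98
tool_pos: [472.2, -234.8, 40.6]
orientation: [-180.0, -0.0, 106.2]
ft_force: [0.5, 1.0, 0.4]
width: 86.1
grasp_force: 0.0
```

Request:
drive_effector(motion=[[[0, 0, -0.05], [0, 0, 0]], [[0, 0, -0.1083], [0, 0, 0]], [[0, 0, -0.1667], [0, 0, 0]], [[0.05, -0.1, -0.2167], [0, 0, 0]], [[0.0833, -0.1667, -0.2167], [0, 0, 0]], [[0.1333, -0.2333, -0.2167], [0, 0, 0]], [[0.1667, -0.3, -0.2167], [0, 0, 0]], [[0.2167, -0.3583, -0.2167], [0, 0, 0]], [[0.25, -0.4167, -0.2167], [0, 0, 0]], [[0.25, -0.4167, -0.2167], [0, 0, 0]], [[0.25, -0.4167, -0.2167], [0, 0, 0]]])

```text
time_s: 14.9
tool_pos: [190.5, -162.5, 173.8]
orientation: [-180.0, 0.2, 106.2]
ft_force: [-1.1, -3.1, 2.1]
width: 86.1
grasp_force: 0.0
```

```bash
python3 look.py d.png top 366 185 100 75 scene 360 175 100 75
```

```text
(no output)
```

View pics/d.png

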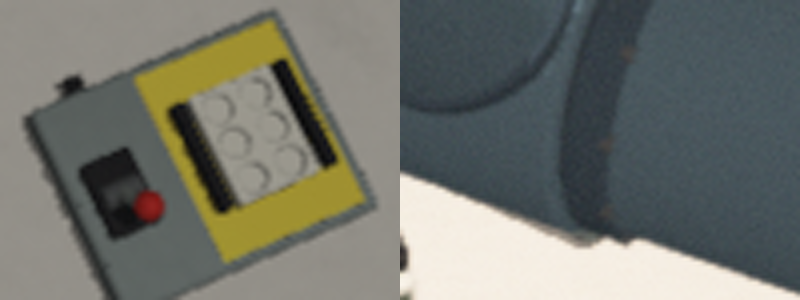

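The tile lies flat between the rails with its ends level with theirs: tile corners (192,98), (272,62), (310,175), (240,207) against rail ends (170,107) to (290,60) and (225,212) to (335,165). Switch next.

```bash
python3 - <<'E'
from h import *
from cell import bot
o=bot.get_obs();print(o["time_s"],go([396.2,-173.9,140],16.1,o),go([396.2,-173.9,78],16.1,o))
E
```

```text
15.0 (array([-65.4, 194. ,  35.6]), array([ 0. ,  0.5, -0.1])) (array([-64.9, 194. ,  97.6]), array([ 0. ,  0.5, -0.1]))
```

To row units: 194 mm / 600 = 0.3233, 160 mm / 600 = 0.2667.

Request:
drive_effector(motion=[[[-0.0217, 0.0667, 0], [0, 0, 0]], [[-0.0433, 0.1333, 0], [0, 0, 0]], [[-0.0667, 0.2, 0], [0, 0, 0]], [[-0.0883, 0.2667, 0.0167], [0, 0, 0]], [[-0.1083, 0.3233, 0.0333], [0, 0, 0]], [[-0.1083, 0.3233, 0.0583], [0, 0, 0]], [[-0.1083, 0.3233, 0.0583], [0, 0, 0]], [[-0.1083, 0.3233, 0.1], [0, 0, 0]], [[-0.1083, 0.3233, 0.1417], [0, 0, 0]], [[-0.1083, 0.3233, 0.1617], [0, 0, 0]], [[-0.1083, 0.3233, 0.1617], [0, 0, 0]], [[-0.1083, 0.3233, 0.1617], [0, 0, 0]], [[-0.1083, 0.3233, 0.1617], [0, 0, 0]]], aperture=0)

```text
time_s: 16.08
tool_pos: [396.3, -170.3, 75.6]
orientation: [-180.0, -0.0, 106.2]
ft_force: [-0.1, 0.0, 0.3]
width: 2.5
grasp_force: 0.0
```

```bash
python3 - <<'E'
from h import *
from cell import bot
o=bot.get_obs();print(go([396.2,-173.9,78],16.1,o),go([448.6,-158.8,78],16.1,o))
E
```

```text
(array([-3.5, -1.1, -2.4]), array([-0. , -0. ,  0.1])) (array([-3.6, 53.4, -2.4]), array([-0. , -0. ,  0.1]))
```

To row units: 52 mm / 600 = 0.0867, 51 mm / 600 = 0.085.

Request:
drive_effector(motion=[[[-0.005, 0, -0.0033], [0, 0, 0]], [[-0.005, 0.0083, -0.0033], [0, 0, 0]], [[-0.005, 0.02, -0.0033], [0, 0, 0]], [[-0.005, 0.03, -0.0033], [0, 0, 0]], [[-0.005, 0.04, -0.0033], [0, 0, 0]], [[-0.005, 0.05, -0.0033], [0, 0, 0]], [[-0.005, 0.06, -0.0033], [0, 0, 0]], [[-0.005, 0.07, -0.0033], [0, 0, 0]], [[-0.005, 0.0767, -0.0033], [0, 0, 0]], [[-0.005, 0.0817, -0.0033], [0, 0, 0]], [[-0.005, 0.085, -0.0033], [0, 0, 0]], [[-0.005, 0.0867, -0.0033], [0, 0, 0]], [[-0.005, 0.0867, -0.0033], [0, 0, 0]]])

```text
time_s: 17.17
tool_pos: [446.6, -158.1, 76.4]
orientation: [-179.9, -0.1, 106.2]
ft_force: [-1.3, -0.1, -1.4]
width: 0.5
grasp_force: 0.6
```

The manual's scale: shifts go in shares of 60 cm and turns go in shares of 90 degrees. Converting my numbers, 2 mm / 600 = 0.0033, 1 mm / 600 = 0.0017.

Request:
drive_effector(motion=[[[0, 0.0017, 0], [0, 0, 0]], [[0, 0.0033, 0], [0, 0, 0]], [[0, 0.0033, 0], [0, 0, 0]]])

```text
time_s: 17.42
tool_pos: [448.6, -157.8, 76.7]
orientation: [-179.9, -0.1, 106.2]
ft_force: [-1.4, 0.3, -1.0]
width: 0.3
grasp_force: 0.9
```

Force is still only the toggle's own, about 1.5 N, so I'll push on until the stop is felt.

To row units: 2 mm / 600 = 0.0033, 1 mm / 600 = 0.0017.

Request:
drive_effector(motion=[[[0, 0.0017, 0], [0, 0, 0]], [[0, 0.0033, 0], [0, 0, 0]], [[0, 0.0033, 0], [0, 0, 0]]])

```text
time_s: 17.67
tool_pos: [450.1, -157.4, 76.6]
orientation: [-179.9, -0.1, 106.3]
ft_force: [-5.2, -1.5, 1.1]
width: 0.4
grasp_force: 2.6
```

Request:
drive_effector(motion=[[[0, 0.0017, 0], [0, 0, 0]], [[0, 0.0033, 0], [0, 0, 0]], [[0, 0.0033, 0], [0, 0, 0]]])

```text
time_s: 17.92
tool_pos: [450.5, -157.2, 76.5]
orientation: [-179.6, -0.1, 106.3]
ft_force: [-11.4, -3.5, 4.9]
width: 0.5
grasp_force: 6.2
```

Stop reached. I'll back away, lift clear and look.

To row units: -255 mm / 600 = -0.425, -220 mm / 600 = -0.3667.

Request:
drive_effector(motion=[[[0, -0.025, 0], [0, 0, 0]], [[0, -0.0667, 0], [0, 0, 0]], [[0, -0.1, -0.0333], [0, 0, 0]], [[0, -0.1, -0.0833], [0, 0, 0]], [[0.0333, -0.1667, -0.1333], [0, 0, 0]], [[0.075, -0.2333, -0.1583], [0, 0, 0]], [[0.1, -0.3, -0.1583], [0, 0, 0]], [[0.1167, -0.3667, -0.1583], [0, 0, 0]], [[0.1333, -0.425, -0.1583], [0, 0, 0]], [[0.1333, -0.425, -0.1583], [0, 0, 0]], [[0.1333, -0.425, -0.1583], [0, 0, 0]], [[0.1333, -0.425, -0.1583], [0, 0, 0]]])

```text
time_s: 18.92
tool_pos: [187.6, -153.8, 185.1]
orientation: [180.0, 0.0, 106.0]
ft_force: [-1.0, -0.6, -0.4]
width: 0.6
grasp_force: 0.0
```

```bash
python3 look.py e.png top 366 185 100 75 top 216 150 140 140
```

```text
(no output)
```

View pics/e.png

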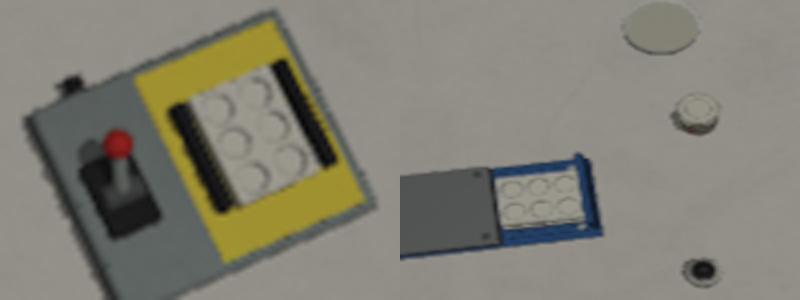

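The lever now leans to the far side, with the ball at (118,144). The tile is still between the rails, the lower tiles are in place, and the petri dish, vial and dropper are still standing.

```bash
python3 -c "
from cell import bot
print(bot.finish_job())"
```

```text
the job is handed in; nothing more can be done
None
```

I've handed the job in at about 19 s; no verdict came back, but the last picture shows the tile released flat between the rails, the switch pushed over to its far stop, and the lower tiles and bystanders still in place.

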